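Vent and release the pressure cap of a filtration vessel

ROBOT

A 7-joint arm with a two-finger parallel gripper is mounted at the origin on the work surface. World frame = base frame: x ahead of the robot, y to its left, z up, the work surface at z = 0. Lengths are in m, angles in degrees, forces in N, time in s.
With the tool pointing down it reaches from about 0.425 to 0.875 m from the base axis. Payload 4.7 kg.
Tool frame: the origin (TCP) lies at the very end of the fingers, on their centre line; the grasp point (between the pads) lies 19 mm behind it; z points along the fingers, y is the direction in which the jaws open and shut (so a half turn about z gives the same grasp; the last joint's range is limited). The gripper opens to 87 mm and grips with 3 to 60 N. Pads are 19 mm wide; open, the fingers measure 117 mm over their backs; the gripper's body (75 mm by 190 mm) begins 51 mm behind the grasp point.
Start: joints at [67.328, 18.392, -4.016, 83.108, 1.295, 78.541, -3.26], TCP at [0.259, -0.596, 0.223] pointing down, gripper open.
Joint ranges: [-163.93, 163.93], [-17.29, 119.83], [-79.2, 71.16], [3.27, 140.29], [-89.18, 269.18], [5.43, 117.66], [-154.24, 154.24]. Speed limits (degrees/s): [147.25, 147.25, 180, 180, 180, 180, 180].

INTERFACE

Orientations are given as [roll, pitch, yaw] about the fixed x, y, z axes, in that order (R = Rz(yaw) Ry(pitch) Rx(roll)).
In Python, from cell import * gives the robot as it stands.
- The arm moves only by the tool drive_tool, never from a script. Its argument "moves" is text: rows parted by semicolons, each of 5 numbers parted by spaces: the shift along the tool's x, y, z in m, then the turn about the tool's z in degrees, then the gripper's target within -1 to 1 (fully open at 1, half-way at 0, shut at -1). In form: x y z yaw fingers; .... A call has exactly 8 rows; each row is the pose to reach, as a shift and turn from the pose commanded when the call began, along the tool's axes at that moment; what a row does not reach only later rows make up. A row lasts 1/10 s, in which the tool goes at most 50 mm and 8.59 degrees, less where a joint would pass 70% of its speed; a pose out of reach is approached as far as the arm can. A call with a gripper value outside its range is refused whole. The fingers move at their own pace and stop on an object; "grip_force" is the grip in N (left out, the last holds). Time passes only in rows, so rows that repeat a pose let the fingers close, or fill a call up. It gives the time, the measured TCP pose, the force and the opening at its end, in the units of the state.
- get_obs(): the state, without advancing time (a new reading comes with each control period).
- read_camera(name): name is "side" or "top" or "wrist"; returns (picture, depth): 480x640x3 uint8, red, green, blue; 480x640 float32, m along the optical axis (not along the pixel's ray), 0 where there is no reading.
- calibration(name): a dict with "intrinsics" (3x3 intrinsics, pixels), "cam_to_world" (4x4, takes a point from camera to world coordinates); the wrist camera has in their place "T_tool_cam" (4x4, takes a point from camera to tool coordinates, whose origin is the TCP and whose axes are the flange's). Camera axes: x right, y up, looking along -z (the intrinsics and any distortion apply to the point x, -y, -z); pixel columns grow to the right and rows downward; lengths in m; the calibration is good to about 2 mm. A picture is of the moment at which its call begins: read the wrist's pose just before it. calibration takes no time and is no camera call.
- sign_off(): hands the job in, once; it reports no verdict.
Trained networks look in the newest picture that a camera, given by its name, has taken for a name from the list of things; names that differ only in an ending like _2 or _b are one class to them, and where a whole thing is asked for, a point or a joint stands for the part that bears it (a point fixed in the world has none). Each returns a list of dicts, best first, with "conf" (0 to 1); they miss things now and then, are a little off and sometimes report something else, mostly with a low value. They report only what shows in the picture. A call takes as long as a camera call. They do not tell look-alikes from the thing itself.
- search_frame(camera, name): "uv" ([column, row] in pixels, amid what is visible of it).
- pinpoint(camera, name): "uv" ([column, row] in pixels: a listed point, or the origin of a listed thing).
The state is a dict: "time_s": time; "qpos": joint angles; "joint_velocities": joint speeds; "effort": joint torques, N m; "tool_pos": TCP position; "tool_rot": TCP orientation; "force": force on the tool from outside, world axes, zero at the start; "wrist_torque": the same for the moment, N m; "grip_width": finger opening in m.
Only numpy, scipy, OpenCV 4.12 (cv2) and the standard library are available. Lean on these libraries where they do the work, as an engineer would, in place of code of your own. Each camera call takes 0.05 s, during which the arm holds its last target. There are 200 camera calls.

TASK

Open the bayonet pressure cap, the one with the upright bar handle, on the steel vessel: turn it anticlockwise (seen from above) to its first stop without pressing, and let it stand there for about a second to vent. Then press it down and, keeping it down, turn it on past the stop until it is free, and let go so that it springs up. Do not disturb the other vessel, the one with the round screw lid.

Things in the scene. Friction and masses are not known exactly. Their poses are not given: they have to be found in the camera images.
- cap_grip (a point): Grip point on the pressure cap's axis, in its upright grey metal bar (62 long along this x axis, 16 thick along y, 34 mm tall): 10 mm below the bar's top, 24 above the flat top of the black cap (76 across), 196 above the bench when locked. Grip the bar's thickness from above. Its steel vessel (130 across) is fixed to the bench. White mark at the bar's +x end. Moves and turns with the cap; z up.
- cap_turn (a joint): Turn of the pressure cap, rad, growing anticlockwise seen from above; 0 locked, starts at 0 to 0.2. Hard first stop at 0.6; held pressed down 6 mm or more (better 8 to 10) it passes under the stop. Free from about 1.07; travel ends at 1.35, so aim for 1.25. Turns lightly (0.04 N m) and stays where left. One grasp does it all.
- cap_lift (a joint): Height of the pressure cap, m, up positive. 0 from locked to the first stop: a spring holds it up against its track with 4 N. Pressed, it sinks to -0.010 at most, against 8 N. Once free it springs up to +0.008 when let go; let go between the stop and 1.07 rad it stays caught.
- spare_cap (a point): Centre of the round screw lid (60 mm across, 26 tall, no bar) of the other, loose steel vessel, alike in shape and size (130 across, 176 mm tall with lid, about 1.6 kg); 163 mm above the bench. To be left alone.
Things that resemble listed ones, but are neither listed nor needed, are in the scene too. Leave any yellow look-alike of the part that bears cap_grip alone.

How it is judged:
By the outcome, as a careful person would: the job done as asked, in the order asked, and still so for the second after the job is handed in, with the robot touching nothing.
It also fails if it takes over 40 s, if anything falls off the work surface, if the arm or the gripper's body presses on something with over 40 N, if the wrist force passes 120 N, or if a joint passes its speed limit or range.

## Working session

There is one attempt and no reset: what is moved stays moved. The work goes in short steps, Python scripts to look and compute and a tool call to move; the robot and the scene stay as the last step left them, time stands still between calls to the robot, and variables do not carry over. Pictures are saved under pics/ and viewed, about 8 in all and at most 12, crops included, and the job is handed in when it is done.

Besides the shell and the picture viewer there is one more tool, called after "Request:" as a command line: name --argument value ..., lists and objects as JSON in quotes. drive_tool: Moves the arm, as the interface text tells. Its arguments: {"type":"object","properties":{"moves":{"type":"string"},"grip_force":{"type":"number"}},"required":["moves"]}

```bash
mkdir -p pics; cat > h.py <<'E'
from cell import *
import numpy as np, cv2
from scipy.spatial.transform import Rotation as R
def c2w(n):
    c=calibration(n)
    if 'cam_to_world' in c: return np.array(c['intrinsics']),np.array(c['cam_to_world'])
    o=get_obs(); T=np.eye(4); T[:3,3]=o['tool_pos']; T[:3,:3]=R.from_euler('xyz',o['tool_rot'],degrees=True).as_matrix()
    return np.array(c['intrinsics']),T@np.array(c['T_tool_cam'])
def deproj(K,T,uv,d):
    u,v=uv; p=np.array([(u-K[0,2])/K[0,0]*d,-(v-K[1,2])/K[1,1]*d,-d]); return T[:3,:3]@p+T[:3,3]
def atz(K,T,uv,z):
    a=T[:3,3]; b=deproj(K,T,uv,1.0); s=(z-a[2])/(b[2]-a[2]); return a+s*(b-a)
E
python3 - <<'E'
from h import *
o=get_obs(); print({k:np.round(v,3) for k,v in o.items()})
ims=[]
for n in ['top','side']:
    K,T=c2w(n); im,d=read_camera(n); ims.append(cv2.cvtColor(im,cv2.COLOR_RGB2BGR))
    print(n,{k:v for k,v in calibration(n).items() if k not in('intrinsics','cam_to_world')},K.round(1).tolist(),T[:3,3].round(3))
    for nm in ['cap_grip','spare_cap']:
        for f in (search_frame,pinpoint):
            for r in f(n,nm)[:4]:
                u,v=r['uv']; dd=d[int(np.clip(v,0,479)),int(np.clip(u,0,639))]
                print(n,nm,f.__name__,np.round(r['uv'],1),round(r['conf'],2),deproj(K,T,r['uv'],dd).round(3), atz(K,T,r['uv'],.196).round(3))
    cv2.imwrite(f'pics/{n}1.png',ims[-1])
E
```

```text
{'time_s': np.float64(0.0), 'qpos': array([67.328, 18.438, -4.016, 83.176,  1.297, 78.539, -3.261]), 'joint_velocities': array([-0.102, -0.012,  0.08 ,  0.037, -0.009, -0.021,  0.003]), 'effort': array([ 0.0000e+00, -4.9129e+01, -4.0400e-01, -3.1252e+01, -6.4000e-02,
        4.4000e-02,  0.0000e+00]), 'tool_pos': array([ 0.259, -0.596,  0.221]), 'tool_rot': array([-1.79892e+02,  7.00000e-03,  2.34820e+01]), 'force': array([-1.391,  0.264, -1.317]), 'wrist_torque': array([ 0.029, -0.025,  0.006]), 'grip_width': np.float64(0.087)}
top {} [[603.3, 0.0, 321.6], [0.0, 603.3, 233.9], [0.0, 0.0, 1.0]] [0.322 0.024 0.996]
top cap_grip call [424.7 172.3] 0.84 [ 0.555 -0.143  0.203] [ 0.557 -0.145  0.196]
top cap_grip call [459.5 335.7] 0.55 [ 0.334 -0.18   0.201] [ 0.334 -0.181  0.196]
top cap_grip call [432.  164.3] 0.59 [ 0.566 -0.154  0.205] [ 0.569 -0.156  0.196]
top cap_grip call [466.7 335. ] 0.59 [ 0.335 -0.189  0.205] [ 0.335 -0.191  0.196]
top spare_cap call [183.7 207.4] 0.74 [0.518 0.192 0.159] [0.509 0.185 0.196]
top spare_cap call [166.  190.4] 0.92 [0.538 0.214 0.175] [0.533 0.209 0.196]
top spare_cap call [432.4 165.3] 0.57 [ 0.565 -0.154  0.205] [ 0.567 -0.156  0.196]
side {} [[496.5, 0.0, 326.7], [0.0, 496.5, 233.9], [0.0, 0.0, 1.0]] [0.002 0.532 0.646]
side cap_grip call [462.1 206.3] 0.93 [ 0.329 -0.169  0.173] [ 0.313 -0.135  0.196]
side cap_grip call [350.1 170.1] 0.6 [ 0.559 -0.135  0.173] [ 0.532 -0.103  0.196]
side cap_grip call [463.2 188.7] 0.97 [ 0.339 -0.182  0.199] [ 0.341 -0.187  0.196]
side cap_grip call [353.4 154. ] 0.63 [ 0.557 -0.141  0.207] [ 0.571 -0.157  0.196]
side spare_cap call [218.4 309. ] 0.59 [0.495 0.245 0.11 ] [0.415 0.291 0.196]
side spare_cap call [212.2 260.5] 0.8 [0.526 0.223 0.174] [0.502 0.237 0.196]
```

View pics/top1.png

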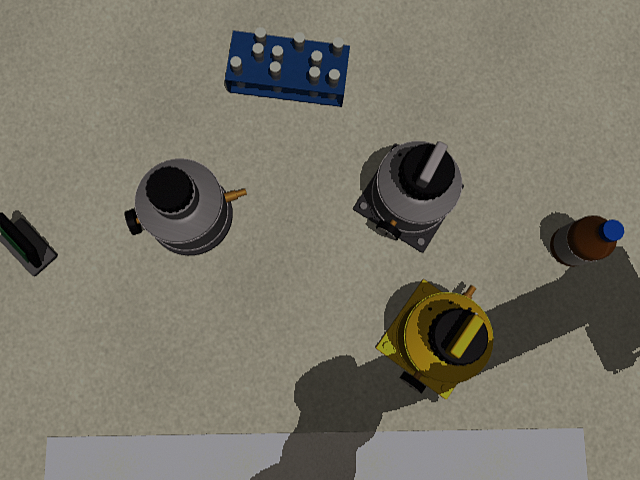

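View pics/side1.png

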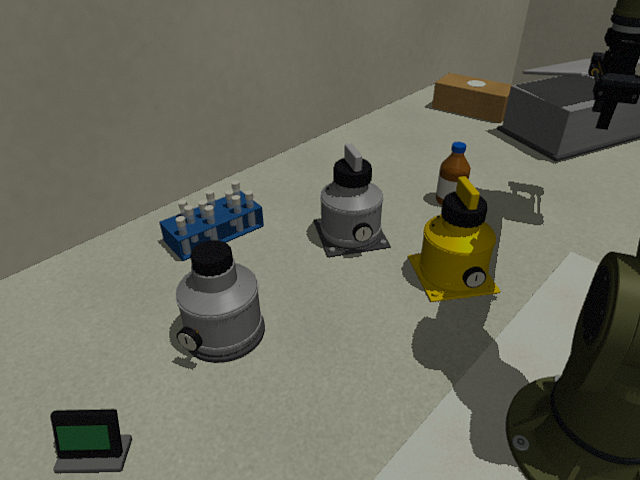

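Candidates for the bar: grey bar on the steel vessel (432,164 top; 353,154 side), the yellow look-alike (466,335 top; 463,189 side), and the round lid (166,190 top, no bar). I choose the grey one, and measure its bar from depth and a close crop.

```bash
python3 - <<'E'
from h import *
K,T=c2w('top'); im,d=read_camera('top')
vv,uu=np.mgrid[135:215,390:470]; P=np.array([deproj(K,T,(u,v),d[v,u]) for u,v in zip(uu.ravel(),vv.ravel())])
for lo,hi in((.195,.215),(.165,.18)):
    m=(P[:,2]>lo)&(P[:,2]<hi); Q=P[m]; uvq=np.c_[uu.ravel()[m],vv.ravel()[m]].astype(np.float32)
    r=cv2.minAreaRect((Q[:,:2]*1000).astype(np.float32)); print(lo,m.sum(),Q.mean(0).round(4),np.median(Q[:,2]).round(4),'rect',r, 'box',cv2.boxPoints(r).round(0).tolist())
c=cv2.cvtColor(im,cv2.COLOR_RGB2BGR)[130:220,380:490]
cv2.imwrite('pics/crop.png',cv2.resize(c,None,fx=6,fy=6,interpolation=cv2.INTER_NEAREST))
# base arrangement distances
o=get_obs();print(o['tool_pos'],o['tool_rot'])
E
```

```text
0.195 515 [ 0.5698 -0.1549  0.2038] 0.204 rect ((570.7589111328125, -155.54380798339844), (15.959169387817383, 61.79570770263672), 61.64567947387695) box [[540.0, -148.0], [594.0, -177.0], [602.0, -163.0], [547.0, -134.0]]
0.165 1610 [ 0.5689 -0.154   0.1704] 0.1704 rect ((570.8007202148438, -154.583984375), (76.54199981689453, 73.79016876220703), 58.66557312011719) box [[519.0, -168.0], [582.0, -206.0], [622.0, -141.0], [559.0, -103.0]]
[ 0.25895853 -0.59619852  0.22259382] [1.79995965e+02 1.85430648e-03 2.34825057e+01]
```

View pics/crop.png

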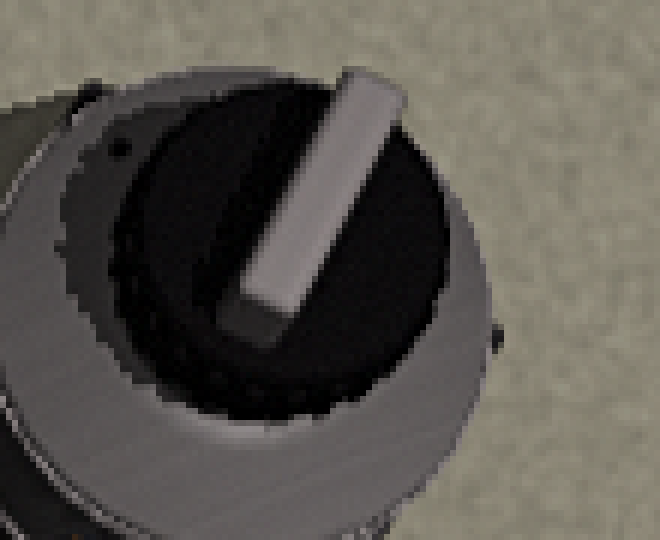

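The crop shows a plain light-grey bar on the black cap of the steel vessel: centre about (0.571,-0.155), top z 0.204, 62×16 mm, lying along about -28.4°. It matches the description. I'll lift and travel above everything.

Request:
drive_tool --moves "0 0 -0.05 0 1; 0 0 -0.10 0 1; 0.02 -0.012 -0.14 0 1; 0.06 -0.036 -0.14 0 1; 0.10 -0.06 -0.14 0 1; 0.14 -0.085 -0.14 0 1; 0.18 -0.109 -0.14 0 1; 0.22 -0.133 -0.14 0 1"

```text
time_s: 1.35
tool_pos: [0.4086, -0.3849, 0.3629]
tool_rot: [179.9, -0.0, 23.5]
force: [1.2, -1.0, 0.1]
grip_width: 0.0868
```

Request:
drive_tool --moves "0.04 -0.024 0 7 1; 0.08 -0.048 0 14 1; 0.12 -0.072 0 21 1; 0.16 -0.096 0 28 1; 0.20 -0.121 0 36 1; 0.242 -0.147 0 44 1; 0.242 -0.147 0 51.9 1; 0.242 -0.147 0 51.9 1"

```text
time_s: 2.15
tool_pos: [0.5719, -0.153, 0.3624]
tool_rot: [-180.0, 0.0, -28.2]
force: [-0.2, -0.7, -0.4]
grip_width: 0.0873
```

```bash
cat > w.py <<'E'
from h import *
import sys
K,T=c2w('wrist'); o=get_obs(); im,d=read_camera('wrist')
print({k:np.round(o[k],4) for k in('time_s','qpos','tool_pos','tool_rot','force','wrist_torque','grip_width')})
vv,uu=np.mgrid[0:480,0:640]; n=d; X=(uu-K[0,2])/K[0,0]*d; Y=-(vv-K[1,2])/K[1,1]*d
P=np.stack([X,Y,-d],-1).reshape(-1,3)@T[:3,:3].T+T[:3,3]
m=(d.ravel()>0)&(np.hypot(P[:,0]-.571,P[:,1]+.155)<.05)&(P[:,2]>.192)&(P[:,2]<.225)
Q=P[m]; print(m.sum()); 
if m.sum()>20: print(np.median(Q[:,2]).round(4),cv2.minAreaRect((Q[:,:2]*1000).astype(np.float32)))
print(pinpoint('wrist','cap_grip')[:2])
cv2.imwrite('pics/'+sys.argv[1],cv2.cvtColor(im,cv2.COLOR_RGB2BGR))
E
python3 w.py w1.png
```

```text
{'time_s': np.float64(2.15), 'qpos': array([  31.024 ,   10.9268,  -22.2217,   77.2881,    4.0954,   92.5823,
       -108.8482]), 'tool_pos': array([ 0.5719, -0.153 ,  0.3624]), 'tool_rot': array([-1.799845e+02,  1.560000e-02, -2.819930e+01]), 'force': array([-0.196 , -0.6705, -0.437 ]), 'wrist_torque': array([-0.0064, -0.0033,  0.0483]), 'grip_width': np.float64(0.0873)}
1416
0.2057 ((573.2794799804688, -156.96661376953125), (15.948529243469238, 61.04631042480469), 61.62641906738281)
[{'uv': [326.1, 218.4], 'conf': 0.69}]
```

View pics/w1.png

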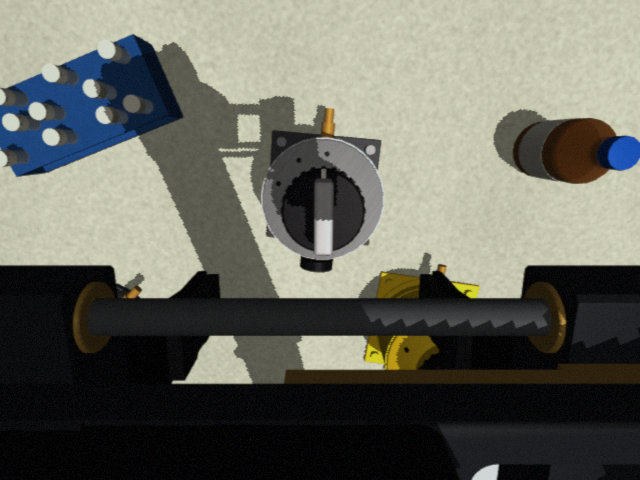

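Wrist view: the grey bar is centred at (323,205), upright in the picture and so aligned with the jaws; the yellow one is off at (410,330). Centre ≈ (0.572,-0.156). I'll descend and grip.

Request:
drive_tool --moves "0.001 0.003 0.03 0 1; 0.001 0.003 0.07 0 1; 0.001 0.003 0.11 0 1; 0.001 0.003 0.14 0 1; 0.001 0.003 0.16 0 1; 0.001 0.003 0.175 0 1; 0.001 0.003 0.185 0 1; 0.001 0.003 0.185 0 1"

```text
time_s: 3.05
tool_pos: [0.5698, -0.1592, 0.1766]
tool_rot: [180.0, 0.1, -28.4]
force: [-0.2, -0.1, -0.5]
grip_width: 0.0871
```

Request:
drive_tool --moves "0 0 0 0 0.3; 0 0 0 0 0; 0 0 0 0 -0.3; 0 0 0 0 -0.6; 0 0 0 0 -1; 0 0 0 0 -1; 0 0 0 0 -1; 0 0 0 0 -1" --grip_force 35

```text
time_s: 3.85
tool_pos: [0.5706, -0.1584, 0.1775]
tool_rot: [180.0, 0.0, -28.4]
force: [-0.4, -0.9, -0.5]
grip_width: 0.0312
```

```bash
python3 -c "
from h import *
o=get_obs(); print({k:np.round(o[k],4) for k in('time_s','tool_pos','tool_rot','force','wrist_torque','grip_width')})"
```

```text
{'time_s': np.float64(3.85), 'tool_pos': array([ 0.5706, -0.1584,  0.1775]), 'tool_rot': array([ 1.799969e+02,  2.100000e-03, -2.841370e+01]), 'force': array([-0.4104, -0.9193, -0.4756]), 'wrist_torque': array([0.0657, 0.082 , 0.0661]), 'grip_width': np.float64(0.0312)}
```

Request:
drive_tool --moves "0 -0.002 0 0 -1; 0 -0.002 0 0 -1; 0 -0.002 0 0 -1; 0 -0.002 0 0 -1; 0 -0.002 0 0 -1; 0 -0.002 0 0 -1; 0 -0.002 0 0 -1; 0 -0.002 0 0 -1"

```text
time_s: 4.65
tool_pos: [0.5715, -0.1566, 0.1775]
tool_rot: [180.0, 0.0, -28.4]
force: [-0.3, -0.2, 1.0]
grip_width: 0.0156
```

```bash
cat > s.py <<'E'
from h import *
o=get_obs(); print({k:np.round(o[k],4) for k in('time_s','tool_pos','tool_rot','force','wrist_torque','grip_width')})
E
python3 s.py
```

```text
{'time_s': np.float64(4.65), 'tool_pos': array([ 0.5715, -0.1566,  0.1775]), 'tool_rot': array([ 1.799952e+02,  6.200000e-03, -2.841790e+01]), 'force': array([-0.3365, -0.179 ,  0.9634]), 'wrist_torque': array([ 0.1914,  0.144 , -0.0091]), 'grip_width': np.float64(0.0156)}
```

Gripped with negligible side force. Turning anticlockwise (negative about the tool's z), first 20°.

Request:
drive_tool --moves "0 0 0 -3 -1; 0 0 0 -6 -1; 0 0 0 -9 -1; 0 0 0 -12 -1; 0 0 0 -15 -1; 0 0 0 -18 -1; 0 0 0 -20 -1; 0 0 0 -20 -1"

```text
time_s: 5.45
tool_pos: [0.5714, -0.1569, 0.1775]
tool_rot: [180.0, 0.0, -8.4]
force: [-0.6, 0.6, 1.1]
grip_width: 0.0161
```

```bash
python3 s.py
```

```text
{'time_s': np.float64(5.45), 'tool_pos': array([ 0.5714, -0.1569,  0.1775]), 'tool_rot': array([ 1.799819e+02,  1.140000e-02, -8.426800e+00]), 'force': array([-0.5553,  0.6303,  1.0999]), 'wrist_torque': array([-0.0166,  0.1949,  0.0173]), 'grip_width': np.float64(0.0161)}
```

Request:
drive_tool --moves "0 0 0 -1 -1; 0 0 0 -2 -1; 0 0 0 -3 -1; 0 0 0 -4 -1; 0 0 0 -4 -1; 0 0 0 -4 -1; 0 0 0 -4 -1; 0 0 0 -4 -1"

```text
time_s: 6.25
tool_pos: [0.5714, -0.1569, 0.1775]
tool_rot: [180.0, 0.0, -4.4]
force: [-2.3, -2.1, 0.8]
grip_width: 0.0155
```

```bash
python3 s.py
```

```text
{'time_s': np.float64(6.25), 'tool_pos': array([ 0.5714, -0.1569,  0.1775]), 'tool_rot': array([ 1.799745e+02,  1.050000e-02, -4.429500e+00]), 'force': array([-2.317 , -2.0822,  0.836 ]), 'wrist_torque': array([-0.3024,  0.3956, -0.0073]), 'grip_width': np.float64(0.0155)}
```

Request:
drive_tool --moves "0 0 0 -1 -1; 0 0 0 -2 -1; 0 0 0 -3 -1; 0 0 0 -3 -1; 0 0 0 -3 -1; 0 0 0 -3 -1; 0 0 0 -3 -1; 0 0 0 -3 -1"

```text
time_s: 7.05
tool_pos: [0.5714, -0.157, 0.1775]
tool_rot: [180.0, 0.0, -1.4]
force: [-2.0, -2.8, 0.9]
grip_width: 0.016
```

```bash
python3 s.py
```

```text
{'time_s': np.float64(7.05), 'tool_pos': array([ 0.5714, -0.157 ,  0.1775]), 'tool_rot': array([ 1.799722e+02,  1.390000e-02, -1.431400e+00]), 'force': array([-2.006 , -2.7866,  0.9116]), 'wrist_torque': array([-0.6877,  0.647 , -0.0102]), 'grip_width': np.float64(0.016)}
```

Request:
drive_tool --moves "0 0 0 -1 -1; 0 0 0 -2 -1; 0 0 0 -2 -1; 0 0 0 -2 -1; 0 0 0 -2 -1; 0 0 0 -2 -1; 0 0 0 -2 -1; 0 0 0 -2 -1"

```text
time_s: 7.85
tool_pos: [0.5714, -0.157, 0.1776]
tool_rot: [180.0, 0.0, 0.6]
force: [-3.2, -4.2, 0.5]
grip_width: 0.0159
```

```bash
python3 s.py
```

```text
{'time_s': np.float64(7.85), 'tool_pos': array([ 0.5714, -0.157 ,  0.1776]), 'tool_rot': array([1.799723e+02, 8.100000e-03, 5.653000e-01]), 'force': array([-3.2284, -4.1518,  0.5483]), 'wrist_torque': array([-0.8957,  0.6727, -0.0703]), 'grip_width': np.float64(0.0159)}
```

Request:
drive_tool --moves "0 0 0 -1 -1; 0 0 0 -2 -1; 0 0 0 -2 -1; 0 0 0 -2 -1; 0 0 0 -2 -1; 0 0 0 -2 -1; 0 0 0 -2 -1; 0 0 0 -2 -1"

```text
time_s: 8.65
tool_pos: [0.5714, -0.157, 0.1776]
tool_rot: [180.0, 0.0, 2.6]
force: [-2.9, -4.8, 2.1]
grip_width: 0.0157
```

```bash
python3 s.py; python3 - <<'E'
from h import *
# bar angle from the top camera, if visible
im,d=read_camera('top'); cv2.imwrite('pics/t2.png',cv2.resize(cv2.cvtColor(im,cv2.COLOR_RGB2BGR)[110:250,340:500],None,fx=4,fy=4))
im,d=read_camera('wrist'); cv2.imwrite('pics/w2.png',cv2.cvtColor(im,cv2.COLOR_RGB2BGR))
E
```

```text
{'time_s': np.float64(8.65), 'tool_pos': array([ 0.5714, -0.157 ,  0.1776]), 'tool_rot': array([1.799781e+02, 8.900000e-03, 2.550400e+00]), 'force': array([-2.8881, -4.7982,  2.1433]), 'wrist_torque': array([-1.002 ,  0.732 , -0.3214]), 'grip_width': np.float64(0.0157)}
```

View pics/w2.png

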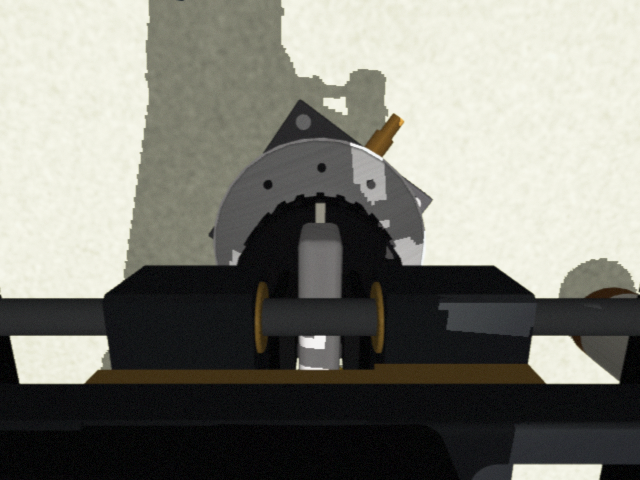

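The wrist view shows the bar turned with the jaws and its white mark at (320,212) pointing at the rim dot at (321,168). Torque about z jumped from -0.07 to -0.32, so this looks like the stop. I'll confirm with 1° more, then let it stand.

Request:
drive_tool --moves "0 0 0 -1 -1; 0 0 0 -1 -1; 0 0 0 -1 -1; 0 0 0 -1 -1; 0 0 0 -1 -1; 0 0 0 -1 -1; 0 0 0 -1 -1; 0 0 0 -1 -1"

```text
time_s: 9.55
tool_pos: [0.5714, -0.1571, 0.1775]
tool_rot: [180.0, 0.0, 3.5]
force: [-3.6, -4.7, 1.0]
grip_width: 0.0159
```

```bash
python3 s.py
```

```text
{'time_s': np.float64(9.55), 'tool_pos': array([ 0.5714, -0.1571,  0.1775]), 'tool_rot': array([1.799837e+02, 4.900000e-03, 3.517700e+00]), 'force': array([-3.644 , -4.7282,  0.9697]), 'wrist_torque': array([-1.0136,  0.7023, -0.4767]), 'grip_width': np.float64(0.0159)}
```

Request:
drive_tool --moves "0 0 0 0 -1; 0 0 0 0 -1; 0 0 0 0 -1; 0 0 0 0 -1; 0 0 0 0 -1; 0 0 0 0 -1; 0 0 0 0 -1; 0 0 0 0 -1"

```text
time_s: 10.35
tool_pos: [0.5715, -0.157, 0.1776]
tool_rot: [180.0, 0.0, 3.5]
force: [-3.6, -4.2, 1.9]
grip_width: 0.0161
```

```bash
python3 s.py
```

```text
{'time_s': np.float64(10.35), 'tool_pos': array([ 0.5715, -0.157 ,  0.1776]), 'tool_rot': array([1.799823e+02, 4.200000e-03, 3.524100e+00]), 'force': array([-3.5819, -4.1734,  1.8843]), 'wrist_torque': array([-0.9488,  0.7528, -0.4506]), 'grip_width': np.float64(0.0161)}
```

The stop is confirmed: torque went to -0.46 and holds. It has vented for well over a second. Next: ease off 2°, then press 9 mm down.

Request:
drive_tool --moves "0 0 0 2 -1; 0 0 0 2.5 -1; 0 0 0.002 2.5 -1; 0 0 0.004 2.5 -1; 0 0 0.006 2.5 -1; 0 0 0.008 2.5 -1; 0 0 0.009 2.5 -1; 0 0 0.009 2.5 -1"

```text
time_s: 11.15
tool_pos: [0.5714, -0.157, 0.1697]
tool_rot: [179.9, -0.0, 1.1]
force: [-6.1, -3.4, 8.8]
grip_width: 0.0158
```

```bash
python3 s.py
```

```text
{'time_s': np.float64(11.15), 'tool_pos': array([ 0.5714, -0.157 ,  0.1697]), 'tool_rot': array([ 1.799473e+02, -1.400000e-03,  1.086500e+00]), 'force': array([-6.1497, -3.4004,  8.8005]), 'wrist_torque': array([-0.8382,  1.3018, -0.0922]), 'grip_width': np.float64(0.0158)}
```

Down 8 mm against about 9 N. Now turn on while held down, with a small shift to ease the side force.

Request:
drive_tool --moves "-0.0007 0.0005 0.001 -2 -1; -0.0007 0.0005 0.001 -5 -1; -0.0007 0.0005 0.001 -8 -1; -0.0007 0.0005 0.001 -11 -1; -0.0007 0.0005 0.001 -14 -1; -0.0007 0.0005 0.001 -17 -1; -0.0007 0.0005 0.001 -20 -1; -0.0007 0.0005 0.001 -20 -1"

```text
time_s: 11.95
tool_pos: [0.5715, -0.1573, 0.1692]
tool_rot: [179.9, -0.1, 21.2]
force: [-4.5, -3.3, 7.5]
grip_width: 0.016
```

```bash
python3 s.py
```

```text
{'time_s': np.float64(11.95), 'tool_pos': array([ 0.5715, -0.1573,  0.1692]), 'tool_rot': array([ 1.799165e+02, -7.500000e-02,  2.117540e+01]), 'force': array([-4.4725, -3.2805,  7.5199]), 'wrist_torque': array([-0.7485,  1.0408,  0.0726]), 'grip_width': np.float64(0.016)}
```

It passed under the stop with almost no torque. Another 17.5° brings it to about 1.25 rad.

Request:
drive_tool --moves "0 0 0 -3 -1; 0 0 0 -6 -1; 0 0 0 -9 -1; 0 0 0 -12 -1; 0 0 0 -15 -1; 0 0 0 -17.5 -1; 0 0 0 -17.5 -1; 0 0 0 -17.5 -1"

```text
time_s: 12.75
tool_pos: [0.5716, -0.1575, 0.1692]
tool_rot: [179.9, -0.0, 38.6]
force: [-3.5, -3.9, 7.8]
grip_width: 0.0159
```

```bash
python3 s.py; python3 - <<'E'
from h import *
im,d=read_camera('wrist'); cv2.imwrite('pics/w3.png',cv2.cvtColor(im,cv2.COLOR_RGB2BGR))
E
```

```text
{'time_s': np.float64(12.75), 'tool_pos': array([ 0.5716, -0.1575,  0.1692]), 'tool_rot': array([ 1.798728e+02, -4.290000e-02,  3.860750e+01]), 'force': array([-3.5172, -3.9052,  7.7975]), 'wrist_torque': array([-0.8254,  0.9305,  0.11  ]), 'grip_width': np.float64(0.0159)}
```

View pics/w3.png

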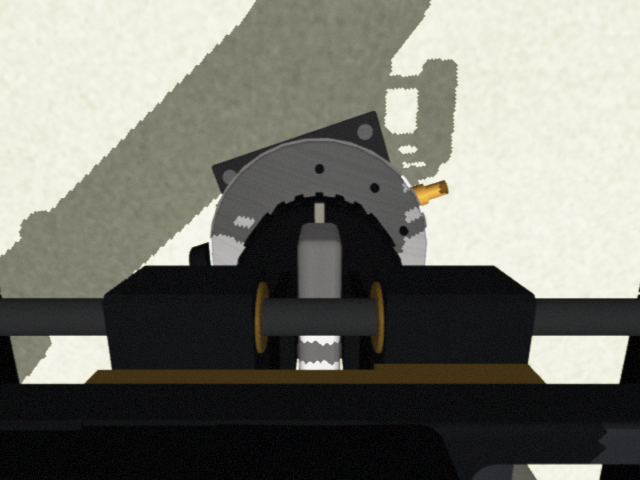

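The mark at (320,212) now points at the third, last dot (319,168), with no torque against it. Letting go.

Request:
drive_tool --moves "0 0 0 0 0; 0 0 0 0 0.5; 0 0 0 0 1; 0 0 0 0 1; 0 0 0 0 1; 0 0 0 0 1; 0 0 0 0 1; 0 0 0 0 1"

```text
time_s: 13.6
tool_pos: [0.5742, -0.1561, 0.1697]
tool_rot: [179.7, -0.3, 38.7]
force: [2.4, -2.4, 5.2]
grip_width: 0.0718
```

Request:
drive_tool --moves "0 0 0 0 1; 0 0 0 0 1; 0 0 0 0 1; 0 0 -0.01 0 1; 0 0 -0.03 0 1; 0 0 -0.07 0 1; 0 0 -0.11 0 1; 0 0 -0.15 0 1"

```text
time_s: 14.4
tool_pos: [0.5707, -0.1566, 0.3196]
tool_rot: [-180.0, -0.0, 38.6]
force: [0.1, 0.4, -0.5]
grip_width: 0.0867
```

Request:
drive_tool --moves "0 0 -0.03 0 1; 0 0 -0.04 0 1; 0 0 -0.04 0 1; 0 0 -0.04 0 1; 0 0 -0.04 0 1; 0 0 -0.04 0 1; 0 0 -0.04 0 1; 0 0 -0.04 0 1"

```text
time_s: 15.2
tool_pos: [0.5707, -0.1572, 0.3571]
tool_rot: [-180.0, 0.0, 38.6]
force: [0.5, -0.3, 0.2]
grip_width: 0.0869
```

```bash
python3 w.py w4.png; python3 - <<'E'
from h import *
im,d=read_camera('side'); cv2.imwrite('pics/s4.png',cv2.cvtColor(im,cv2.COLOR_RGB2BGR))
K,T=c2w('side')
for nm in('cap_grip','spare_cap'):
    for r in pinpoint('side',nm)[:3]: print(nm,r, deproj(K,T,r['uv'],d[int(r['uv'][1]),int(r['uv'][0])]).round(3))
E
```

```text
{'time_s': np.float64(15.2), 'qpos': array([ 38.1201,  11.7615, -30.4247,  77.6475,   5.9254,  92.2059,
       -42.9723]), 'tool_pos': array([ 0.5707, -0.1572,  0.3571]), 'tool_rot': array([-1.799657e+02,  2.680000e-02,  3.857970e+01]), 'force': array([ 0.5022, -0.3398,  0.2082]), 'wrist_torque': array([-0.0401,  0.0055, -0.0334]), 'grip_width': np.float64(0.0869)}
1555
0.2136 ((572.4832153320312, -156.59201049804688), (61.48257064819336, 15.468209266662598), 38.560794830322266)
[{'uv': [319.8, 221.0], 'conf': 0.75}]
cap_grip {'uv': [353.1, 148.9], 'conf': 0.97} [ 0.566 -0.151  0.211]
cap_grip {'uv': [464.3, 189.0], 'conf': 0.72} [ 0.337 -0.182  0.199]
spare_cap {'uv': [215.2, 260.6], 'conf': 0.55} [0.521 0.221 0.176]
```

View pics/s4.png

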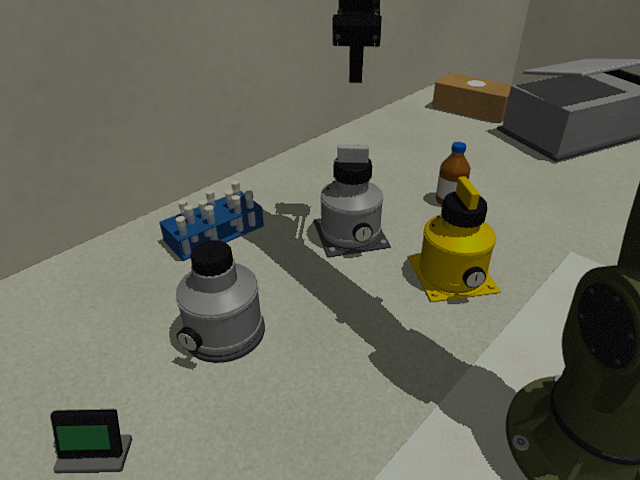

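The side view shows the cap raised and turned at (353,155), with the bar top at 0.2136 m against 0.2057 m before: +8 mm, so it is free. The bar stands at 38.6°. The other vessel (215,290) and the yellow one (460,240) haven't moved, and the gripper is clear.

```bash
python3 -c "
from cell import *
print(sign_off())"
```

```text
the job is handed in; nothing more can be done
None
```

The pressure cap is open and has sprung up, and I handed the job in at about 15 s, well under the 40 s limit.

- **Venting:** I gripped the grey bar and turned it anticlockwise about 30° to the first stop without pressing. The torque about z rose to about 0.46 N m there. It stood at the stop for over 1.5 s.
- **Freeing:** I eased off about 2.5°, pressed the cap down about 8 mm against roughly 8–9 N, and turned it on under the stop to about 1.25 rad. Then I let go in place and raised the gripper clear.

**Last checks:**
- The wrist camera put the bar's top at 0.2136 m, against 0.2057 m before. That is +8 mm, so the cap is free.
- The bar stands at 38.6°, as commanded, and the force on the gripper reads near zero.
- In the side view, the round-lid vessel and the yellow look-alike look unmoved.

No check failed. There was a side force of up to about 6 N while turning, probably from a slight offset between the grip and the cap's axis; a small shift eased it a little.

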